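Pull out the carton stop until it locks

ROBOT

A 6-joint arm with a two-finger parallel gripper is mounted at the origin on the work surface. World frame = base frame: x ahead of the robot, y to its left, z up, the work surface at z = 0. Lengths are in m, angles in rad, forces in N, time in s.
With the tool pointing down it reaches from about 0.3 to 0.875 m from the base axis. Payload 6.4 kg.
Tool frame: the origin (TCP) lies at the very end of the fingers, on their centre line; the grasp point (between the pads) lies 19 mm behind it (arm.grip_depth is the distance from the TCP to the grasp point, in m); z points along the fingers, y is the line along which they close (so a half turn about z gives the same grasp; the last joint's range is limited). The gripper opens to 85 mm and grips with 20 to 120 N. Pads are 22 mm wide; open, the fingers measure 114 mm over their backs; the gripper's body (76 mm by 85 mm) begins 54 mm behind the grasp point. The pads swing forward as they close: fully open they stand 13 mm farther back than shut.
Start: joints at [-0.206, 0.181, 1.607, -0, 1.354, -0.206], TCP at [0.575, 0, 0.231] pointing down, gripper open.
Joint ranges: [-2.99, 2.99], [-0.89, 2.07], [0.3, 2.58], [-1.14, 4.28], [0, 2.63], [-3.12, 3.12]. Speed limits (rad/s): [2.57, 2.57, 3.01, 3.14, 3.14, 3.14].

INTERFACE

Orientations are given as a unit quaternion [x, y, z, w].
In Python, from cell import arm, viewer, job gives the robot as it stands.
- The arm moves only by the shell command python3 -m handwheel 'ROWS' [FORCE]. ROWS is JSON, a list that holds one entry, the list of rows, each a list of 7 numbers: the shift along the tool's x, y, z in cm, then the turn, a rotation vector about the tool's x, y, z in rad, then the opening, from -1 (shut) to 1 (fully open). A call has 1 to 8 rows; each row is the pose to reach, as a shift and turn from the pose commanded when the call began, along the tool's axes at that moment; what a row does not reach only later rows make up. A row lasts 1/8 s, in which the tool goes at most 62.5 mm and 10.7 degrees, less where a joint would pass 70% of its speed; a pose out of reach is approached as far as the arm can. A call with a gripper value outside its range is refused whole. The fingers move at their own pace and stop on an object; FORCE is the grip in N (left out, the last holds). Time passes only in rows, so rows that repeat a pose let the fingers close. It gives the time, the measured TCP pose, the force, the opening and the grip force at its end, in the units of the state.
- arm.state(): the state, without advancing time (a new reading comes with each control period).
- viewer.capture(name): name is "scene" or "side" or "wrist"; returns a dict with "pixels" (400x640x3 uint8, blue, green, red), "vfov" (degrees; the focal length in pixels is half the picture's height over the tangent of half this angle, whatever the lens; pixels are square), "cx", "cy" (the principal point, pixels), "R" (3x3) and "t" (3): a world point X has camera coordinates R X + t. Camera axes: x right, y down, z forward; pixel columns grow to the right and rows downward; lengths in m; the calibration is good to about 2 mm. A picture is of the moment at which its call begins. There is no depth.
- job.close_job(): hands the job in; it is judged then, once.
The state is a dict: "time": time; "q": joint angles; "qvel": joint speeds; "joint_efforts": joint torques, N m; "tcp_pos": TCP position; "orientation": TCP orientation; "force": force on the tool from outside, world axes, zero at the start; "wrist_torque": the same for the moment, N m; "finger_gap": finger opening in m; "finger_force": force on a finger pad.
Only numpy, scipy, OpenCV 4.12 (cv2) and the standard library are available. Lean on these libraries where they do the work, as an engineer would, in place of code of your own. Each camera call takes 0.05 s, during which the arm holds its last target. There are 200 camera calls.

TASK

On the packing bench's carton gauge, one of the two telescopic stops is still pushed into its tube. Take it by its plywood plate and pull it straight out of the tube until it reaches its end stop and its lock button clicks up through the hole in the tube, as on its neighbour; then let go. Leave the neighbouring stop as it is, out and locked.

Things in the scene. Friction and masses are not known exactly. Their poses are not given: they have to be found in the camera images.
- stop_head (a point): Stop to pull: upright plywood plate 14 mm thick (x), 80 wide (y), 100 tall, lower edge 10 mm above the bench, on the front end of a sliding inner tube. Point: middle of the plate's top edge, 110 mm above the bench. x runs from the plate into the tube (pull along -x, roughly towards the robot), z up. Pinch it across its thickness from above: over 55 mm up, its front and back are clear.
- stop (a joint): How far that stop is out: 0 fully in (plate centre 37 mm before the tube's mouth), 0.090 m at its end stop; starts at 0 to 0.030. Dark 30 mm square inner tube in a fixed light-metal 40 mm square outer tube, 160 mm long, top 55 mm above the bench, before a low fence (440 x 30, 90 high). Slides stiffly (4 to 6 N) and stays where left.
- stop_button (a joint): Its lock button, a round steel pin 13 mm across on the inner tube, sprung upwards: 0 to 0.001 m while hidden under the outer tube's top, 0.009 when clicked out through the 22 mm long hole (centre 30 mm behind the tube's mouth), standing 4.5 mm proud. It springs out by itself once the stop is out by about 0.082 m or more, and then keeps it from sliding back in.
- mate_head (a point): The neighbouring stop, same make and look, parallel to it and 190 mm to its left or right, but already out and locked by its button: the same point of its plate, same axes. Leave it as it is.
Things that resemble listed ones, but are neither listed nor needed, are in the scene too. Leave any orange or purple look-alike of the part that bears stop_head alone.

How it is judged:
By the outcome, as a careful person would: the job done as asked, in the order asked, and still so for the second after the job is handed in, with the robot touching nothing.
It also fails if it takes over 29 s, if anything falls off the work surface, if the arm or the gripper's body presses on something with over 40 N, if the wrist force passes 120 N, or if a joint passes its speed limit or range.

## Working session

There is one attempt and no reset: what is moved stays moved. The work goes in short steps, Python scripts to look and compute and a shell command to move; the robot and the scene stay as the last step left them, time stands still between calls to the robot, and variables do not carry over. Pictures are saved under pics/ and viewed, at most 10 in all, crops included, and the job is handed in when it is done.

```bash
mkdir -p pics; cat > h.py <<'E'
import numpy as np, cv2, pickle
from cell import arm, viewer, job
def cap(n,f):
    c=viewer.capture(n); p=np.array(c["pixels"],dtype=np.uint8); cv2.imwrite(f"pics/{f}.png",p); pickle.dump(c,open(f"pics/{f}.pkl","wb")); return c
def load(f): return pickle.load(open(f"pics/{f}.pkl","rb"))
def ray(c,u,v):
    f=200/np.tan(np.radians(c["vfov"])/2); R=np.array(c["R"]); t=np.array(c["t"])
    return -R.T@t, R.T@np.array([(u-c["cx"])/f,(v-c["cy"])/f,1])
def plane(c,u,v,z):
    o,d=ray(c,u,v); return o+d*(z-o[2])/d[2]
def proj(c,X):
    f=200/np.tan(np.radians(c["vfov"])/2); p=np.array(c["R"])@np.array(X)+np.array(c["t"]); return [round(c["cx"]+f*p[0]/p[2],1),round(c["cy"]+f*p[1]/p[2],1)]
E
python3 - <<'E'
from h import *
for n in ("scene","side","wrist"):
    c=cap(n,n+"0"); print(n,c["vfov"],c["cx"],c["cy"],np.round(ray(c,320,200),2).tolist())
print(arm.state())
E
```

```text
scene 42.02770915007209 312.20145861827746 200.5363448785975 [[1.36, -0.17, 0.92], [-0.72, 0.15, -0.68]]
side 51.7708086790407 316.2139644034291 201.83842361314254 [[0.34, 0.81, 0.61], [0.16, -0.83, -0.54]]
wrist 65.66490797882672 319.94998755370347 200.30088951038564 [[0.57, 0.08, 0.37], [-0.0, -0.32, -0.95]]
{'time': 0.15, 'q': array([-2.06315948e-01,  1.81408902e-01,  1.60778423e+00, -1.75624146e-05,
        1.35378516e+00, -2.06282369e-01]), 'qvel': array([ 0.00030462, -0.00180449, -0.00281325, -0.00194576,  0.0001267 ,
        0.00022179]), 'joint_efforts': array([ 1.94259010e-03, -4.45260644e+01, -3.51692533e+01, -1.26067753e-04,
        5.82284134e-03,  2.14055274e-05]), 'tcp_pos': array([5.74574206e-01, 9.18632113e-05, 2.30566581e-01]), 'orientation': array([ 7.07117142e-01,  7.07096080e-01, -3.86336241e-04, -5.75168549e-04]), 'force': array([-0.93990054, -0.04605711,  0.18300122]), 'wrist_torque': array([-0.04208317,  0.02812616, -0.038073  ]), 'finger_force': 0.0, 'finger_gap': 0.08553165620465737}
```

View pics/scene0.png

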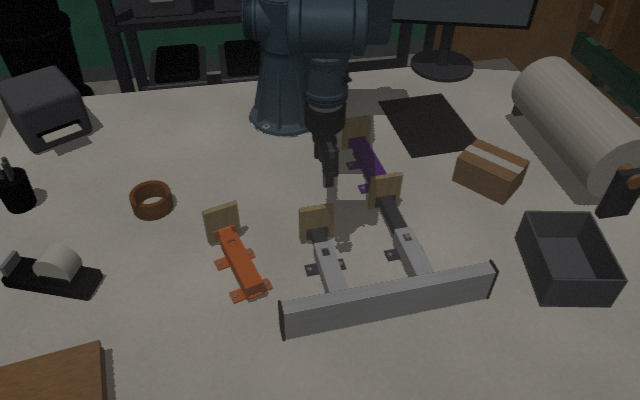

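View pics/side0.png

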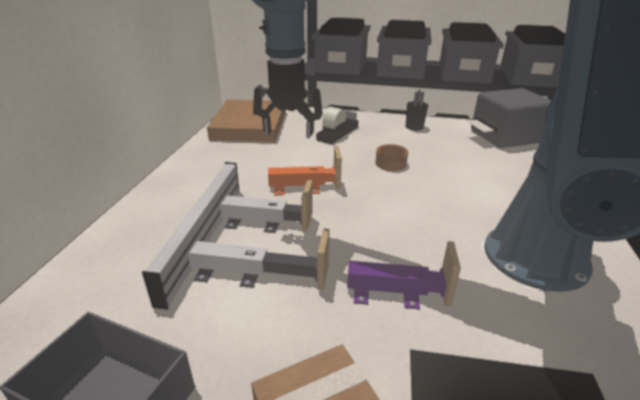

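View pics/wrist0.png

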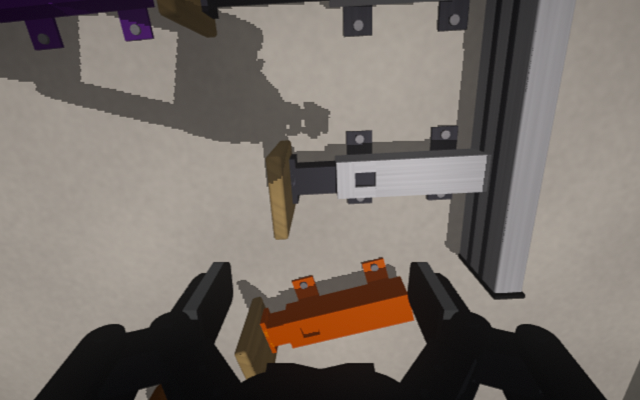

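The scene view shows the stop to pull at about (317,222), with its plate near the tube. Its extended mate is at (385,190), and the look-alikes are orange (222,222) and purple (357,130). In the wrist view the target plate runs from (285,142) to (280,238). Next I'll zoom in.

```bash
python3 - <<'E'
from h import *
a=cv2.imread("pics/wrist0.png")[130:250,240:400]; b=cv2.imread("pics/scene0.png")[195:255,290:370]; c=cv2.imread("pics/side0.png")[170:240,270:350]
cv2.imwrite("pics/z0.png",np.hstack([cv2.resize(a,(480,360),interpolation=0),np.vstack([cv2.resize(b,(240,180),interpolation=0),cv2.resize(c,(240,180),interpolation=0)])]))
w=load("wrist0")
p=np.array(w["pixels"],dtype=np.uint8); hsv=cv2.cvtColor(p,cv2.COLOR_BGR2HSV)
m=cv2.inRange(hsv,(12,70,40),(32,255,255)); 
n,l,s,ce=cv2.connectedComponentsWithStats(m)
for i in range(1,n):
    if s[i,4]>150: print(s[i],ce[i])
for uv in [(337,163),(487,153),(339,199),(485,193)]: print(uv,plane(w,*uv,.055).round(4))
E
```

```text
[ 157    0   60   37 1338] [188.02914798  15.34977578]
[ 266  141   29   99 2014] [280.12909633 188.61866931]
[ 235  295  177   85 4825] [308.31834197 330.1334715 ]
(337, 163) [0.5922 0.0163 0.055 ]
(487, 153) [0.7457 0.0268 0.055 ]
(339, 199) [ 0.595  -0.0231  0.055 ]
(485, 193) [ 0.7511 -0.0162  0.055 ]
```

View pics/z0.png

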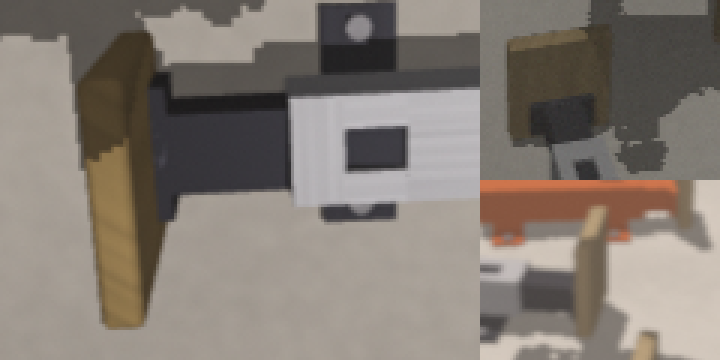

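The crop shows the plate's top face with corners near (267,158), (281,157), (288,238) and (274,239). The tube's mouth and hole show clearly too.

```bash
python3 - <<'E'
from h import *
w=load("wrist0"); P=[plane(w,*uv,.11) for uv in [(266.7,158.3),(280.7,157),(287.8,238.5),(274.3,239)]]
for p in P: print(p.round(4))
print("size",[np.linalg.norm(P[i]-P[(i+1)%4]).round(4) for i in range(4)])
c=sum(P)/4; print("centre",c.round(4))
e=(P[0]+P[1]-P[2]-P[3]); print("edge yaw",np.degrees(np.arctan2(-e[0],e[1])))
T=[plane(w,*uv,.055) for uv in [(337,163),(487,153),(339,199),(485,193)]]
for a,b in((0,1),(2,3)):
    d=T[b]-T[a]; print("tube yaw",np.degrees(np.arctan2(d[1],d[0])))
print("hole",plane(w,365.5,179.5,.055))
print(proj(load("scene0"),c),proj(load("side0"),c), "tcp",arm.state()["tcp_pos"])
E
```

```text
[0.5292 0.0321 0.11  ]
[0.5411 0.0333 0.11  ]
[ 0.5446 -0.0434  0.11  ]
[ 0.532  -0.0439  0.11  ]
size [np.float64(0.012), np.float64(0.0767), np.float64(0.0126), np.float64(0.0761)]
centre [ 0.5367 -0.0055  0.11  ]
edge yaw 2.390726400261118
tube yaw 3.923920716659491
tube yaw 2.544376779429527
hole [ 0.62255699 -0.00134038  0.055     ]
[np.float64(316.7), np.float64(206.8)] [np.float64(306.1), np.float64(188.0)] tcp [5.74574206e-01 9.18632113e-05 2.30566581e-01]
```

The measurements agree with each other: head at (0.537, -0.0055), yaw about 2.7°, stop out about 0.02. That leaves roughly 70 mm to pull. First I'll move over the plate and partway down.

```bash
python3 -m handwheel '[[[-0.3,-2,2,0,0,-0.025,1],[-0.55,-3.8,5,0,0,-0.047,1],[-0.55,-3.8,9,0,0,-0.047,1],[-0.55,-3.8,12,0,0,-0.047,1],[-0.55,-3.8,14,0,0,-0.047,1],[-0.55,-3.8,15.8,0,0,-0.047,1],[-0.55,-3.8,15.8,0,0,-0.047,1]]]' 40
python3 - <<'E'
from h import *
cap("wrist","wrist1"); cap("side","side1")
a=cv2.imread("pics/wrist1.png"); b=cv2.imread("pics/side1.png")[80:280,180:420]
cv2.imwrite("pics/v1.png",np.hstack([cv2.resize(a,(440,275)),cv2.resize(b,(330,275))]))
E
```

```text
time: 1.02
tcp_pos: [0.5358, -0.0052, 0.0718]
orientation: [0.69, 0.724, -0.001, -0.001]
force: [0.1, -0.1, 0.2]
finger_gap: 0.085
finger_force: 0.0
```

View pics/v1.png

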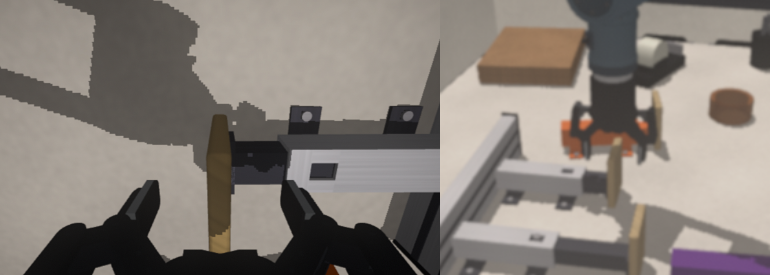

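The plate sits midway between the open fingers, at (218,180) in the left panel, and is parallel to the pads. Closing now.

```bash
python3 -m handwheel '[[[0,0,0,0,0,0,-1],[0,0,0,0,0,0,-1],[0,0,0,0,0,0,-1],[0,0,0,0,0,0,-1],[0,0,0,0,0,0,-1],[0,0,0,0,0,0,-1]]]' 60
```

```text
time: 1.88
tcp_pos: [0.5368, -0.0055, 0.0736]
orientation: [0.69, 0.724, -0.0, -0.0]
force: [-3.0, -0.4, 6.1]
finger_gap: 0.0131
finger_force: 59.8
```

```bash
python3 -m handwheel '[[[0,-0.8,0,0,0,0,-1],[0,-1.6,0,0,0,0,-1],[0,-2.4,0,0,0,0,-1],[0,-3.2,0,0,0,0,-1],[0,-4,0,0,0,0,-1],[0,-4.8,0,0,0,0,-1],[0,-5.4,0,0,0,0,-1],[0,-6,0,0,0,0,-1]]]' 60
```

```text
time: 2.88
tcp_pos: [0.4784, -0.0086, 0.0736]
orientation: [0.69, 0.724, 0.001, 0.002]
force: [7.2, -0.1, -2.5]
finger_gap: 0.0131
finger_force: 60.3
```

```bash
python3 -m handwheel '[[[0,-0.3,0,0,0,0,-1],[0,-0.6,0,0,0,0,-1],[0,-0.8,0,0,0,0,-1],[0,-1.0,0,0,0,0,-1],[0,-1.0,0,0,0,0,-1]]]' 60
python3 - <<'E'
from h import *
w=cap("wrist","wrist2"); cap("scene","scene2")
a=cv2.imread("pics/wrist2.png")[60:300,240:560]; b=cv2.imread("pics/scene2.png")[180:280,290:450]
cv2.imwrite("pics/v2.png",np.hstack([cv2.resize(a,(400,300)),cv2.resize(b,(400,300))]))
E
```

```text
time: 3.5
tcp_pos: [0.4675, -0.0091, 0.0736]
orientation: [0.69, 0.724, 0.0, 0.001]
force: [2.4, -2.2, 0.9]
finger_gap: 0.0135
finger_force: 60.9
```

View pics/v2.png

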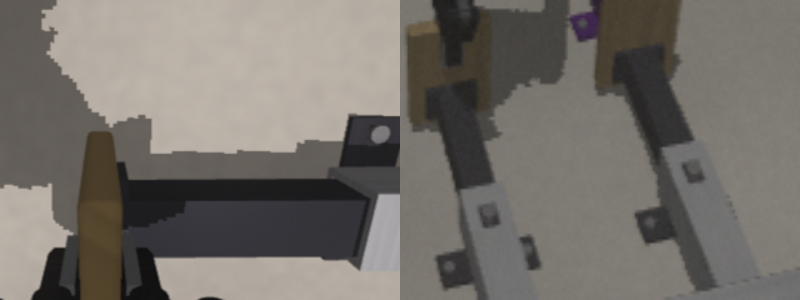

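The scene crop (right) shows a button in the target's hole at (488,213), as on the mate at (693,170). The pull force is low, so I'll creep on to feel the end stop.

```bash
python3 -m handwheel '[[[0,-0.1,0,0,0,0,-1],[0,-0.2,0,0,0,0,-1],[0,-0.3,0,0,0,0,-1],[0,-0.3,0,0,0,0,-1]]]' 60
```

```text
time: 4.1
tcp_pos: [0.4652, -0.0092, 0.0736]
orientation: [0.69, 0.723, 0.001, 0.001]
force: [7.8, -2.7, -2.5]
finger_gap: 0.0136
finger_force: 60.5
```

```bash
python3 -m handwheel '[[[0,-0.1,0,0,0,0,-1],[0,-0.2,0,0,0,0,-1],[0,-0.3,0,0,0,0,-1],[0,-0.3,0,0,0,0,-1]]]' 60
```

```text
time: 4.6
tcp_pos: [0.4652, -0.0093, 0.0737]
orientation: [0.691, 0.723, 0.003, 0.004]
force: [24.0, 0.6, -16.6]
finger_gap: 0.0134
finger_force: 58.9
```

The TCP has stopped and the force rose to 24 N, so that's the end stop. I'll relax the pull, open and rise.

```bash
python3 -m handwheel '[[[0,0.15,0,0,0,0,-1],[0,0.25,0,0,0,0,-1],[0,0.25,0,0,0,0,1],[0,0.25,0,0,0,0,1],[0,0.25,0,0,0,0,1],[0,0.25,0,0,0,0,1],[0,0.25,0,0,0,0,1],[0,0.25,0,0,0,0,1]]]' 60
```

```text
time: 5.6
tcp_pos: [0.4636, -0.0089, 0.0733]
orientation: [0.69, 0.724, -0.0, -0.0]
force: [0.3, 0.7, -0.3]
finger_gap: 0.0852
finger_force: 0.0
```

```bash
python3 -m handwheel '[[[0,0,-2,0,0,0,1],[0,0,-5,0,0,0,1],[0,0,-9,0,0,0,1],[0,0,-14,0,0,0,1],[0,0,-16,0,0,0,1],[0,0,-16,0,0,0,1],[0,0,-16,0,0,0,1]]]'
python3 - <<'E'
from h import *
w=cap("wrist","wrist3"); cap("scene","scene3"); cap("side","side3")
a=cv2.imread("pics/wrist3.png"); b=cv2.imread("pics/scene3.png")[180:280,290:450]; c=cv2.imread("pics/side3.png")[160:320,180:436]
cv2.imwrite("pics/v3.png",np.hstack([cv2.resize(a,(400,250)),np.vstack([np.zeros((0,400,3),np.uint8),cv2.resize(b,(400,250))])]))
cv2.imwrite("pics/v3.png",np.vstack([cv2.imread("pics/v3.png"),np.hstack([cv2.resize(c,(400,250)),np.zeros((250,400,3),np.uint8)])]))
E
```

```text
time: 6.48
tcp_pos: [0.4628, -0.0088, 0.232]
orientation: [0.69, 0.724, -0.0, -0.001]
force: [0.2, 0.8, -0.3]
finger_gap: 0.0857
finger_force: 0.0
```

View pics/v3.png

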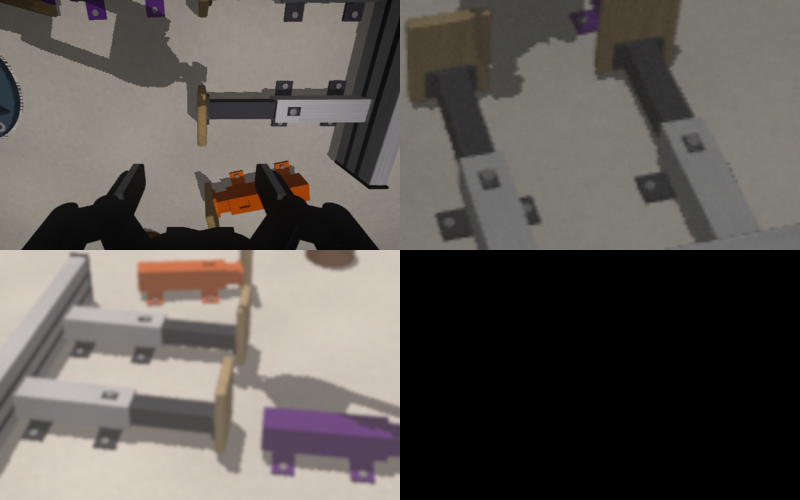

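The target is out to the same length as its neighbour. Its button is up in the hole, at (488,178) top right and (145,319) in the side panel, and the gripper is clear.

```bash
python3 -c "
from cell import job
print(job.close_job())"
```

```text
the job is handed in; nothing more can be done
None
```

I pulled the stop out about 7 cm to its end stop; the camera views show its lock button up through the hole, as on its neighbour. The gripper let go and moved clear, the neighbouring stop was left as it was, and the job was handed in at about 6.6 s.

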